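# Dial the tray code into the sealer's preset wheels

### The job

Set the three push-to-turn thumbwheels on the tray sealer's preset box to the code 5-1-4, read from left to right as the robot sees them (rib level towards the robot is 0, each click away from the robot is 30 degrees and counts one up, rib upright is 3), each wheel sprung back up and locked in its setting. Each wheel has to be pushed down gently against its spring until it comes free, and held down while it turns: do not drive it hard onto the stop at the end of its travel, do not force it while it is locked, and leave the other things where they are.

Things in the scene. Friction and masses are not known exactly. Their poses are not given: they have to be found in the camera images.
- bank: preset box: fixed aluminium box 130 (x) x 340 (y) x 56 mm (z) on the table; origin: centre of its underside, z up, y along its row of three wheels towards the left one, x from the robot's side to the far side. Three black wheels stand upright in slots in its flat top, 70 mm apart, axles parallel to y
- slot_left (a point): centre of the left wheel's slot, in the plane of the box's top; the axle lies straight above. Every wheel is a black disc 90 mm across, 14 mm thick, with flat faces to pinch from above (bare but for steel lugs 14 mm wide up to the axle), and one bright index rib across its rim (6 mm thick, 8 mm proud, as wide as the wheel, going on as a bright line down both faces)
- slot_middle (a point): the same for the middle wheel. Each axle rests 30 to 42 mm above the box's top (rim's top 75 to 87 mm above it). At rest a wheel is locked (5 degrees of play) and will not turn. It floats lightly and is pushed straight down: first 0 to 6 mm at under 1.2 N until it meets its lock spring. How far differs from wheel to wheel and each time, and is not measured
- slot_right (a point): the same for the right wheel. Where a wheel meets its lock spring the push is 2 to 3 N, then rises 1.4 N per mm: it comes free at about 9.5 N (5 mm further) and then turns easily; a rigid stop ends its travel at about 14 N (8.5 mm further). Let go, it springs up, is drawn into the nearest setting and locks (rarely it stays perched halfway)
- wheel_left (a joint): turn of the left wheel, rad: 0 = setting 0, index rib level towards the robot's side (box -x); grows as the wheel's top goes to the far side (box +x), 0.5236 (30 degrees) per setting; 1.571 = setting 3, rib straight up; 3.142 = setting 6, rib level to the far side (end stop)
- wheel_middle (a joint): turn of the middle wheel, rad: 0 = setting 0, index rib level towards the robot's side (box -x); grows as the wheel's top goes to the far side (box +x), 0.5236 (30 degrees) per setting; 1.571 = setting 3, rib straight up; 3.142 = setting 6, rib level to the far side (end stop)
- wheel_right (a joint): turn of the right wheel, rad: 0 = setting 0, index rib level towards the robot's side (box -x); grows as the wheel's top goes to the far side (box +x), 0.5236 (30 degrees) per setting; 1.571 = setting 3, rib straight up; 3.142 = setting 6, rib level to the far side (end stop)
- lock_left (a joint): give, in m, of the left wheel's lock: a roller and a stop inside the box, out of sight, that move under 1 mm when the wheel is overloaded; 0 = unloaded. It tells nothing of where the wheel is. The lock takes 15 N, from pushing the wheel onto the stop or turning it while locked
- lock_middle (a joint): give, in m, of the middle wheel's lock: a roller and a stop inside the box, out of sight, that move under 1 mm when the wheel is overloaded; 0 = unloaded. It tells nothing of where the wheel is. The lock takes 15 N, from pushing the wheel onto the stop or turning it while locked
- lock_right (a joint): give, in m, of the right wheel's lock: a roller and a stop inside the box, out of sight, that move under 1 mm when the wheel is overloaded; 0 = unloaded. It tells nothing of where the wheel is. The lock takes 15 N, from pushing the wheel onto the stop or turning it while locked
- collar: bystander: steel shaft collar, outside 32 mm, bore 16 mm, 12 mm high, lying on the left end of the preset box; origin at the centre of its underside
- spacer: bystander: brass rod 14 mm in diameter, 40 mm long, lying on the right end of the preset box; origin on its underside, at mid length
- white_tray: bystander: white open tray 150 x 110 x 45 mm; origin at the centre of its underside
- clear_trays: bystander: stack of clear trays, 176 x 131 x 77 mm; origin at the centre of its underside
- tape_roll: bystander: cardboard tape roll, 100 mm across, 25 mm high; origin at the centre of its underside
- screwdriver: bystander: screwdriver lying on the table; origin on its underside
- wrench: bystander: open-end wrench lying on the table; origin on its underside
- spray: bystander: white bottle 60 mm across, 150 mm tall, standing; origin at the centre of its underside

How it is judged (in metres and radians):
At the end, for the whole second after the job is handed in: Left wheel at setting 5, middle at 1, right at 4, each within 0.14 rad (8 degrees) of its setting (2.618, 0.524 and 2.094 rad), at rest and let go (value of joint wheel_left between 2.478 and 2.758 rad and velocity of joint wheel_left between -0.1 and 0.1 rad/s and value of joint wheel_middle between 0.384 and 0.664 rad and velocity of joint wheel_middle between -0.1 and 0.1 rad/s and value of joint wheel_right between 1.954 and 2.234 rad and velocity of joint wheel_right between -0.1 and 0.1 rad/s); the robot touches nothing.
It fails at once if the left wheel is driven onto its stop or forced against its lock with more than 15 N (contact force between lock_left and wheel_left above 15 N).
It fails at once if the middle wheel is driven onto its stop or forced against its lock with more than 15 N (contact force between lock_middle and wheel_middle above 15 N).
It fails at once if the right wheel is driven onto its stop or forced against its lock with more than 15 N (contact force between lock_right and wheel_right above 15 N).
It fails at once if the preset box is hit with more than 20 N (contact force between the fingers and bank above 20 N).
It fails at once if a bystander is moved by more than 20 mm (distance of any of collar, spacer, white_tray, clear_trays, tape_roll, screwdriver, wrench, spray from where it was at the start of the episode above 0.02 m).
It also fails if it takes over 64 s, if anything falls off the work surface, if the arm or the gripper's body presses on something with over 40 N, if the wrist force passes 120 N, or if a joint passes its speed limit or range.

### The arm

A 6-joint arm with a two-finger parallel gripper is mounted at the origin on the work surface. World frame = base frame: x ahead of the robot, y to its left, z up, the work surface at z = 0. Lengths are in mm, angles in rad, forces in N, time in s.
With the tool pointing down it reaches from about 275 to 1000 mm from the base axis. Payload 8.4 kg.
Tool frame: the origin (TCP) lies on the centre line of the jaws, within the pads' length; the fingertips stand 17 mm ahead of it and the grasp point (between the pads) lies 2 mm behind it (r.tcp_to_tips is the z of the fingertips in the tool frame, in mm); z points along the fingers, y is the direction in which the jaws open and shut (so a half turn about z gives the same grasp; the last joint's range is limited). The gripper opens to 85 mm and grips with 20 to 120 N. Pads are 22 mm wide; open, the fingers measure 114 mm over their backs; the gripper's body (76 mm by 85 mm) begins 54 mm behind the grasp point. The pads swing forward as they close: fully open they stand 13 mm farther back than shut.
Start: joints at [-1.103, 0.353, 1.633, -0, 1.155, -0.002], TCP at [282.942, -557.29, 248.281] pointing down, gripper open.
Joint ranges: [-2.63, 2.63], [-0.92, 2.1], [0.06, 2.66], [-1.3, 4.44], [0, 2.69], [-3.02, 3.02]. Speed limits (rad/s): [2.22, 2.22, 2.79, 3.14, 3.14, 3.14].

### API

Orientations are given as [roll, pitch, yaw] about the fixed x, y, z axes, in that order (R = Rz(yaw) Ry(pitch) Rx(roll)).
In Python, from rig import r, cams, job gives the robot as it stands.
- The arm moves only by the tool drive_tool, never from a script. Its argument "deltas" is a list of rows, each a list of 4 numbers: the shift along the tool's x, y, z in cm, then the turn about the tool's z in rad. In form: [[x, y, z, roll], ...]. A call has 1 to 12 rows; each row shifts and turns the commanded pose from where the row before left it, along the tool's axes as they then stand; what a row does not reach is not made up. A row lasts 1/12 s, in which the tool goes at most 41.7 mm and 7.16 degrees, less where a joint would pass 70% of its speed; a pose out of reach is approached as far as the arm can. A call with a gripper value outside its range is refused whole. "jaw" is the closure, from 0 (fully open) to 1 (shut), set as the call begins (left out, the last holds). The fingers move at their own pace and stop on an object; "force" is the grip in N (left out, the last holds). Time passes only in rows, so rows that do not move let the fingers close. It gives the time, the measured TCP pose, the force and the opening at its end, in the units of the state.
- r.sense(): the state, without advancing time (a new reading comes with each control period).
- cams.grab_frame(name): name is "scene" or "top" or "wrist"; returns (picture, depth): 480x640x3 uint8, red, green, blue; 480x640 float32, mm along the optical axis (not along the pixel's ray), 0 where there is no reading.
- cams.camera_params(name): a dict with "fx", "fy", "cx", "cy" (pixels), "k1" (the pictures are not rectified: a ray, as slopes to the right and down, at radius r is drawn at 1 + k1 r^2 times it, then the intrinsics apply), "R" (3x3) and "t" (3): a world point X has camera coordinates R X + t. Camera axes: x right, y down, z forward; pixel columns grow to the right and rows downward; lengths in mm; the calibration is good to about 2 mm. A picture is of the moment at which its call begins: read the wrist's pose just before it. camera_params takes no time and is no camera call; for the wrist camera it gives the pose at the moment of the call.
- job.sign_off(): hands the job in, once; it reports no verdict.
The state is a dict: "clock": time; "qpos": joint angles; "qvel": joint speeds; "joint_efforts": joint torques, N m; "eef_pos": TCP position; "tcp_rot": TCP orientation; "contact_force": force on the tool from outside, world axes, zero at the start; "wrist_torque": the same for the moment, N m; "opening": opening from 0.0 (shut) to 1.0 (fully open).
Only numpy, scipy, OpenCV 4.12 (cv2) and the standard library are available. Lean on these libraries where they do the work, as an engineer would, in place of code of your own. Each camera call takes 0.05 s, during which the arm holds its last target. There are 200 camera calls.

## Working session

There is one attempt and no reset: what is moved stays moved. The work goes in short steps, Python scripts to look and compute and a tool call to move; the robot and the scene stay as the last step left them, time stands still between calls to the robot, and variables do not carry over. Pictures are saved under pics/ and viewed, about 8 in all and at most 12, crops included, and the job is handed in when it is done.

Besides the shell and the picture viewer there is one more tool, called after "Call:" as name([rows], argument=value, ...), one row to a line, values as JSON. drive_tool: Moves the arm, as the interface text tells. Its arguments: {"type":"object","properties":{"deltas":{"type":"array"},"jaw":{"type":"number"},"force":{"type":"number"}},"required":["deltas"]}

```bash
ls; mkdir -p pics; cat > h.py <<'E'
from rig import r,cams,job
import numpy as np,cv2
def ray(p,uv):
    K=np.array([[p['fx'],0,p['cx']],[0,p['fy'],p['cy']],[0,0,1]],float)
    d=((np.array(uv,float)-[p['cx'],p['cy']])/[p['fx'],p['fy']])
    s=d.copy()
    for _ in range(10): s=d/(1+p['k1']*(s@s))
    R=np.array(p['R']);t=np.array(p['t'])
    return -R.T@t, R.T@np.array([s[0],s[1],1])
def onz(p,uv,z):
    o,d=ray(p,uv); return o+d*(z-o[2])/d[2]
def atdepth(p,uv,D):
    o,d=ray(p,uv); return o+d*D
def proj(p,X):
    c=np.array(p['R'])@np.array(X,float)+np.array(p['t']); s=c[:2]/c[2]; s=s*(1+p['k1']*(s@s))
    return s*[p['fx'],p['fy']]+[p['cx'],p['cy']]
E
python3 - <<'E'
from h import *
print(r.sense())
for n in('scene','top'):
    im,d=cams.grab_frame(n); np.savez('pics/'+n,im=im,d=d)
    cv2.imwrite(f'pics/{n}0.png',im[:,:,::-1]); p=cams.camera_params(n); print(n,-np.array(p['R']).T@p['t'],p['fx'])
E
```

```text
pics
{'clock': 0.0, 'qpos': array([-1.10340570e+00,  3.53683055e-01,  1.63414580e+00, -2.69402223e-05,
        1.15519106e+00, -2.38558064e-03]), 'qvel': array([-0.00226885, -0.00063355,  0.00061812,  0.00039083, -0.00034557,
        0.00127518]), 'joint_efforts': array([ 3.66169246e-03, -6.05245757e+01, -3.42059147e+01,  7.25510063e-05,
        9.48107103e-03,  8.32178358e-06]), 'eef_pos': array([ 282.72371597, -556.88414032,  247.53487098]), 'tcp_rot': array([-3.14016534e+00,  2.12264012e-05,  4.69787115e-01]), 'contact_force': array([-1.25396651,  0.07336316, -0.1855983 ]), 'wrist_torque': array([0.01825373, 0.02629973, 0.00131301]), 'opening': 0.9986989365322536}
scene [1085.54113766 -213.90041114  908.87651352] 444.85359796377094
top [ 294.90095731   31.91474469 1331.43146334] 490.9493200345738
```

View pics/top0.png

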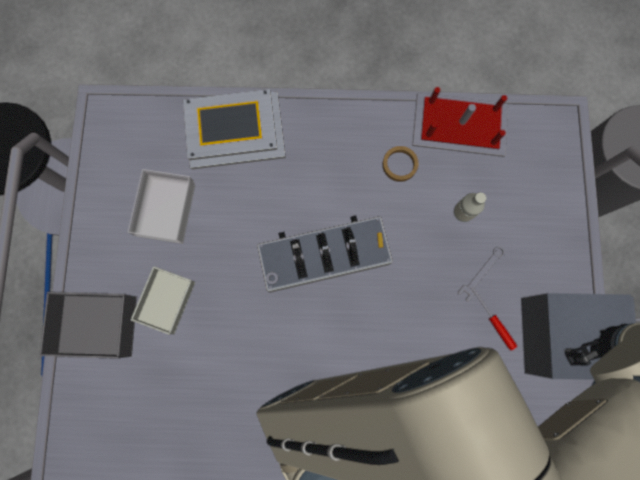

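View pics/scene0.png

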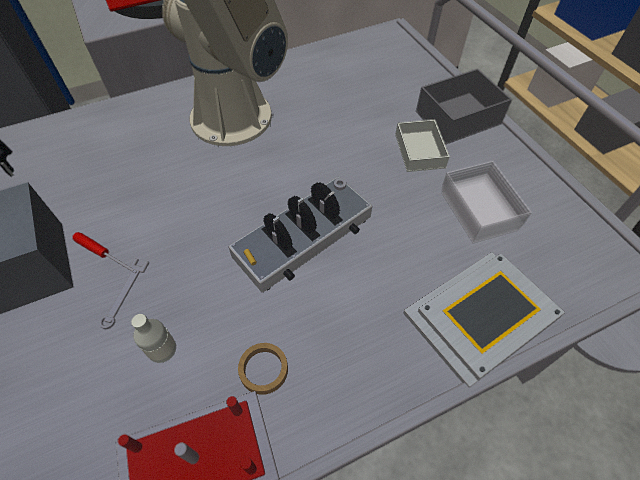

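The top view shows the box centred near (325,254), tilted, with three wheels at (299,258), (325,253) and (350,247). The collar is at (272,278) and the spacer at (380,240). Next I'll measure the box from depth.

```bash
python3 - <<'E'
from h import *
f=np.load('pics/top.npz'); im,d=f['im'],f['d']; p=cams.camera_params('top')
P=[]
for v in range(195,310):
    for u in range(240,410):
        if d[v,u]>0: P.append(atdepth(p,(u,v),d[v,u]))
P=np.array(P); top=P[(abs(P[:,2]-56)<12)]
print(len(top),np.median(top[:,2]))
top=np.vstack([top])
rc=cv2.minAreaRect(top[:,:2].astype(np.float32)); print(rc)
# robust: mask of top, opening, largest
m=np.zeros((480,640),np.uint8)
for v in range(195,310):
    for u in range(240,410):
        if d[v,u]>0 and atdepth(p,(u,v),d[v,u])[2]>35: m[v,u]=255
m=cv2.morphologyEx(m,cv2.MORPH_OPEN,np.ones((9,9)))
c=max(cv2.findContours(m,0,2)[0],key=cv2.contourArea)
q=np.array([onz(p,x[0],56)[:2] for x in c],np.float32); print(cv2.minAreaRect(q))
w=P[P[:,2]>95]; print(len(w),w.min(0),w.max(0))
k=cv2.kmeans(w[:,:2].astype(np.float32),3,None,(3,50,.1),5,2); print(k[2])
for j in range(3): print(w[k[1][:,0]==j][:,2].max())
E
```

```text
5396 56.47556132742591
((508.2792053222656, 14.904769897460938), (144.47537231445312, 341.2295227050781), 14.341774940490723)
((501.05755615234375, 13.841384887695312), (133.92178344726562, 339.3731994628906), 14.719060897827148)
691 [438.94648929 -71.20419348  95.10860389] [562.7712513   97.20597707 151.01394037]
[[515.709    -53.33403 ]
 [480.10706   80.71008 ]
 [497.2826    13.771146]]
145.39166095299856
143.29987636858164
151.01394037261252
```

Call:
drive_tool([
  [2.26, -2.05, -0.3, 0],
  [2.26, -2.05, -0.3, 0],
  [2.26, -2.05, -0.3, 0],
  [2.26, -2.05, -0.3, 0],
  [2.26, -2.05, -0.3, 0],
  [2.26, -2.05, -0.3, 0],
  [2.26, -2.05, -0.3, 0],
  [2.26, -2.05, -0.3, 0],
  [2.26, -2.05, -0.3, 0],
  [2.26, -2.05, -0.3, 0],
])

```text
clock: 0.93
eef_pos: [391.7, -270.7, 278.3]
tcp_rot: [-3.141, 0.0, 0.47]
contact_force: [0.4, -0.2, 0.0]
opening: 1.003
```

Call:
drive_tool([
  [2.26, -2.05, -0.3, 0],
  [2.26, -2.05, -0.3, 0],
  [2.26, -2.05, -0.3, 0],
  [2.26, -2.05, -0.3, 0],
  [2.26, -2.05, -0.3, 0],
  [2.26, -2.05, -0.3, 0],
  [2.26, -2.05, -0.3, 0],
  [2.26, -2.05, -0.3, 0],
  [2.26, -2.05, -0.3, 0],
  [2.26, -2.05, -0.3, 0],
])

```text
clock: 1.77
eef_pos: [500.4, 14.5, 308.2]
tcp_rot: [-3.141, 0.0, 0.47]
contact_force: [-0.2, -0.4, 0.5]
opening: 0.998
```

Call:
drive_tool([
  [0, 0, 0, 0.107],
  [0, 0, 0, 0.107],
  [0, 0, 0, 0],
  [0, 0, 0, 0],
])

```text
clock: 2.1
eef_pos: [500.1, 13.0, 308.0]
tcp_rot: [-3.141, 0.001, 0.259]
contact_force: [-0.8, -0.5, -0.6]
opening: 1.001
```

```bash
python3 - <<'E'
from h import *
s=r.sense(); print(s['clock'],s['eef_pos'],s['tcp_rot'],s['contact_force'],r.tcp_to_tips)
p=cams.camera_params('wrist'); im,d=cams.grab_frame('wrist')
R=np.array(p['R']);o=-R.T@p['t'];print(o,R[2],p['fx']); np.savez('pics/w1',im=im,d=d,R=p['R'],t=p['t'])
cv2.imwrite('pics/w1.png',im[:,:,::-1])
E
```

```text
2.1 [500.11155373  12.9556699  307.98323613] [-3.14146026e+00  6.43086378e-04  2.59196626e-01] [-0.82325283 -0.47656541 -0.612784  ] 17.0
[564.81687468  30.41536428 433.65689898] [-0.25901457 -0.06763881 -0.96350218] 389.77770861426643
```

View pics/w1.png

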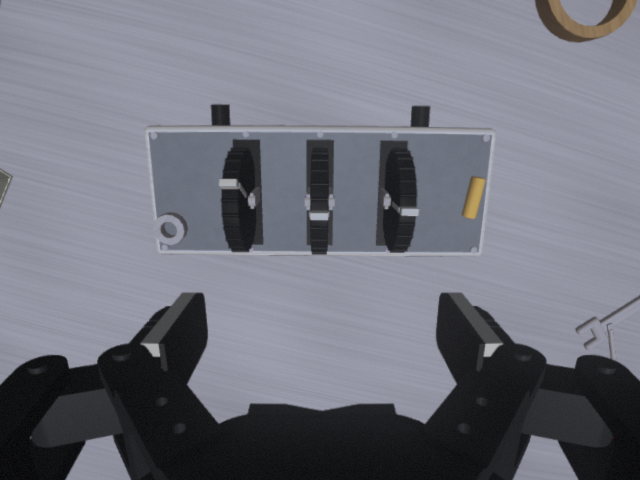

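The wrist view shows the box nearly square to the image. The ribs are at (229,183) left, (319,215) middle and (409,211) right, and the hub ends are at (251,201), (319,202) and (388,201). Next I'll fit the wheel circles from the depth.

```bash
cat > meas.py <<'E'
from h import *
from scipy.optimize import least_squares
def load(im,d,p):
    vv,uu=np.nonzero(d[:300]>0)
    # vectorised back-projection
    pts=np.stack([uu,vv],1).astype(np.float64)[:,None]
    K=np.array([[p['fx'],0,p['cx']],[0,p['fy'],p['cy']],[0,0,1.]])
    s=(pts[:,0]-[p['cx'],p['cy']])/[p['fx'],p['fy']]; q=s.copy()
    for _ in range(8): q=s/(1+p['k1']*(q**2).sum(1,keepdims=True))
    D=d[vv,uu][:,None]; C=np.hstack([q*D,D]); R=np.array(p['R'])
    return (C-np.array(p['t']))@R, im[vv,uu], uu,vv
def box(P,C,yaw,c):
    a=np.array([np.cos(yaw),np.sin(yaw)]);b=np.array([-a[1],a[0]])
    q=P[:,:2]-c; return np.stack([q@a,q@b,P[:,2]],1)
def wheels(Q,C,verbose=True):
    out=[]
    for n,y0 in zip('LMR',(70,0,-70)):
        m=(abs(Q[:,1]-y0)<14)&(abs(Q[:,0])<62)&(Q[:,2]>62)
        q=Q[m];c=C[m].astype(int)
        br=c.min(1)>110; rim=q[~br]; 
        # rim only: black points near outer radius (iterated circle fit with R=45)
        rm=rim; x=np.array([0,90.])
        for k in range(5):
            f=least_squares(lambda x:np.hypot(rm[:,0]-x[0],rm[:,2]-x[1])-45,x,loss='soft_l1'); x=f.x
            e=np.hypot(rim[:,0]-x[0],rim[:,2]-x[1])-45; rm=rim[abs(e)<(8,6,4,3,3)[k]]
        rr=np.hypot(q[:,0]-x[0],q[:,2]-x[1]); k=br&(rr>46)
        rb=q[k]
        th=np.arctan2(np.mean(rb[:,2])-x[1],-(np.mean(rb[:,0])-x[0])) if k.sum() else np.nan
        ym=(rm[:,1].min()+rm[:,1].max())/2
        print(n,'axle x,z',x.round(1),'y mid',ym.round(1),np.percentile(rb[:,1],[2,98]).round(1) if k.sum() else '','nrib',k.sum(),'rim',len(rm),'deg',np.degrees(th).round(1),'set',(np.degrees(th)/30).round(2))
E
python3 - <<'E'
from meas import *
f=np.load('pics/w1.npz'); im,d=f['im'],f['d']; p=cams.camera_params('wrist'); p['R']=f['R'];p['t']=f['t']
P,C,u,v=load(im,d,p)
m=(abs(P[:,2]-56)<5); print(np.median(P[m,2]))
mk=np.zeros((480,640),np.uint8); mk[v[m],u[m]]=255
mk=cv2.morphologyEx(mk,cv2.MORPH_CLOSE,np.ones((31,31)))
c=max(cv2.findContours(mk,0,2)[0],key=cv2.contourArea)
q=np.array([onz(p,x[0],56)[:2] for x in c],np.float32); rc=cv2.minAreaRect(q); print(rc)
for yaw in (.2565,):
    wheels(box(P,C,np.radians(rc[2]) if rc[2]<45 else np.radians(rc[2]-90),np.array(rc[0])),C)
E
```

```text
56.28356540379228
((501.7612609863281, 16.216217041015625), (128.9396514892578, 336.5923767089844), 14.449073791503906)
L axle x,z [-0.7 91.2] y mid 69.8 [63.1 76.3] nrib 166 rim 1749 deg 114.4 set 3.81
M axle x,z [-0.9 95.3] y mid -0.2 [-7.1  6.4] nrib 129 rim 1724 deg 88.6 set 2.95
R axle x,z [-0.7 88.6] y mid -69.9 [-76.5 -63.5] nrib 140 rim 1726 deg 91.1 set 3.04
```

Readings are left 4, middle 3 and right 3, so the turns needed are +1, −2 and +1. I'll start with the left wheel.

Call:
drive_tool([
  [0.11, -3.62, 0, 0.007],
  [0.11, -3.62, 0, 0],
  [0, 0, 3.0, 0],
  [0, 0, 3.0, 0],
  [0, 0, 3.0, 0],
  [0, 0, 3.0, 0],
  [0, 0, 2.0, 0],
  [0, 0, 2.0, 0],
  [0, 0, 1.5, 0],
  [0, 0, 1.0, 0],
  [0, 0, 0, 0],
  [0, 0, 0, 0],
], jaw=0.4, force=30)

```text
clock: 3.15
eef_pos: [484.4, 83.3, 123.3]
tcp_rot: [-3.142, 0.001, 0.249]
contact_force: [0.4, 0.3, 0.2]
opening: 0.596
```

Call:
drive_tool([
  [0, 0, 0, 0],
  [0, 0, 0, 0],
  [0, 0, 0, 0],
  [0, 0, 0, 0],
  [0, 0, 0, 0],
  [0, 0, 0, 0],
], jaw=1, force=30)

```text
clock: 3.65
eef_pos: [485.0, 83.6, 123.7]
tcp_rot: [3.141, -0.001, 0.249]
contact_force: [2.3, -1.0, 1.2]
opening: 0.158
```

Call:
drive_tool([
  [0, 0, 0.1, 0],
  [0, 0, 0.1, 0],
  [0, 0, 0.1, 0],
  [0, 0, 0, 0],
])

```text
clock: 3.98
eef_pos: [485.1, 83.6, 120.5]
tcp_rot: [3.141, -0.001, 0.249]
contact_force: [1.2, -1.4, 6.0]
opening: 0.157
```

Call:
drive_tool([
  [0, 0, 0.1, 0],
  [0, 0, 0.1, 0],
  [0, 0, 0, 0],
  [0, 0, 0, 0],
])

```text
clock: 4.32
eef_pos: [485.1, 83.5, 118.8]
tcp_rot: [3.141, -0.001, 0.249]
contact_force: [0.5, -2.4, 7.6]
opening: 0.157
```

Call:
drive_tool([
  [0, 0, 0.1, 0],
  [0, 0, 0.1, 0],
  [0, 0, 0, 0],
  [0, 0, 0, 0],
])

```text
clock: 4.65
eef_pos: [485.1, 83.6, 116.9]
tcp_rot: [3.141, -0.001, 0.249]
contact_force: [0.1, -2.3, 11.2]
opening: 0.158
```

Call:
drive_tool([
  [0, 0, 0.05, 0],
  [0, 0, 0, 0],
])

```text
clock: 4.82
eef_pos: [485.1, 83.6, 116.5]
tcp_rot: [3.141, -0.001, 0.249]
contact_force: [-0.8, -2.5, 11.2]
opening: 0.158
```

Call:
drive_tool([
  [0, 0, 0, 0],
  [0, 0, 0, 0],
])

```text
clock: 4.98
eef_pos: [485.1, 83.6, 116.5]
tcp_rot: [3.141, -0.001, 0.249]
contact_force: [0.8, -3.3, 12.2]
opening: 0.156
```

Call:
drive_tool([
  [0.28, 0, 0.01, 0],
  [0.28, 0, 0.04, 0],
  [0, 0, 0, 0],
])

```text
clock: 5.23
eef_pos: [487.9, 84.3, 115.1]
tcp_rot: [3.141, 0.005, 0.249]
contact_force: [-7.0, -5.6, 12.8]
opening: 0.159
```

Call:
drive_tool([
  [0, 0, 0, 0],
])

```text
clock: 5.32
eef_pos: [487.8, 84.3, 115.1]
tcp_rot: [3.141, 0.005, 0.249]
contact_force: [-5.9, -5.0, 13.0]
opening: 0.156
```

Call:
drive_tool([
  [0, 0, -0.1, 0],
  [0, 0, 0, 0],
])

```text
clock: 5.48
eef_pos: [487.8, 84.3, 116.2]
tcp_rot: [3.141, 0.004, 0.249]
contact_force: [-6.7, -5.3, 11.2]
opening: 0.158
```

```bash
python3 - <<'E'
from h import *
print(r.sense()['contact_force'],r.sense()['eef_pos'])
im,d=cams.grab_frame('wrist'); im2,d2=cams.grab_frame('scene')
a=cv2.resize(im[100:400,120:520],(800,600))[:, :, ::-1]
b=cv2.resize(im2[160:260,270:370],(400,400),interpolation=2)[:,:,::-1]
o=np.zeros((600,800,3),np.uint8); o[:300,:400]=cv2.resize(a,(400,300)); o[:400,400:]=b
cv2.imwrite('pics/w2.png',o)
E
```

```text
[-6.7118763  -5.30887696 11.21294242] [487.81480414  84.30944684 116.16844283]
```

View pics/w2.png

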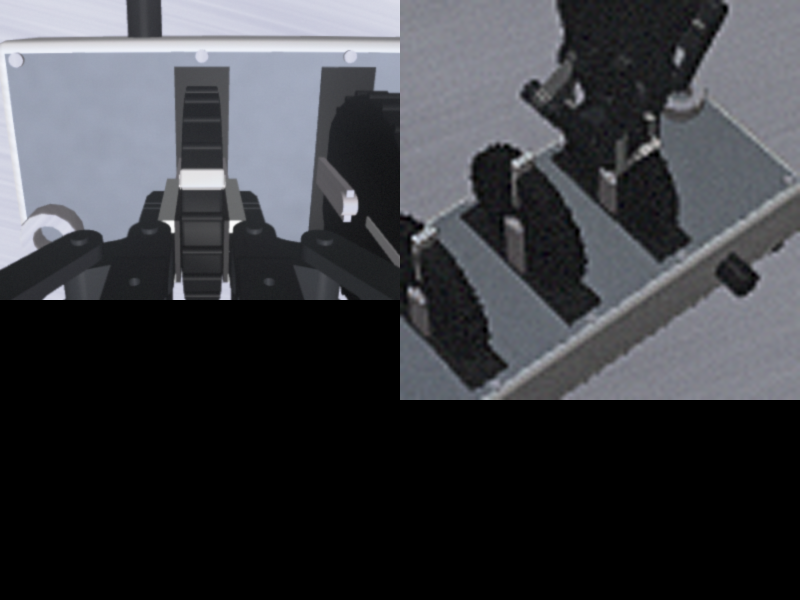

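The wrist crop shows the rib at about full-frame (322,278), just ahead of the pads. I'll measure its angle numerically.

```bash
cat > ang.py <<'E'
from meas import *
import sys
# usage: ang.py W  -> rib angle of wheel W from a wrist picture
c0=np.array([501.8,16.2]); yaw=.2522
def ang(W,n=1):
    y0={'L':70,'M':0,'R':-70}[W]
    p=cams.camera_params('wrist'); im,d=cams.grab_frame('wrist')
    vv,uu=np.nonzero(d>0)
    dd=d.copy(); P,C,u,v=load(im,d,p) if False else loadall(im,d,p)
    Q=box(P,C,yaw,c0)
    m=(abs(Q[:,1]-y0)<10)&(abs(Q[:,0])<60)&(Q[:,2]>58); q=Q[m];c=C[m].astype(int)
    br=c.min(1)>120
    rim=q[~br]; x0=-0.8
    # axle height: rim points ahead of the pads
    a=rim[(rim[:,0]>12)&(abs(rim[:,1]-y0)<6)]
    h=least_squares(lambda z:np.hypot(a[:,0]-x0,a[:,2]-z[0])-45,[85.],loss='soft_l1').x[0] if len(a)>20 else np.nan
    rr=np.hypot(q[:,0]-x0,q[:,2]-h); rb=q[br&(rr>47)&(rr<57)&(abs(q[:,1]-y0)<7)]
    t=np.degrees(np.arctan2(rb[:,2]-h,-(rb[:,0]-x0)))
    print(W,'h',round(h,1),len(a),'rib n',len(t),'deg',np.median(t).round(1),np.percentile(t,[5,95]).round(1))
def loadall(im,d,p):
    import meas
    D=d.copy(); k=np.zeros_like(d); 
    vv,uu=np.nonzero(D>0)
    s=(np.stack([uu,vv],1)-[p['cx'],p['cy']])/[p['fx'],p['fy']]; q=s.copy()
    for _ in range(8): q=s/(1+p['k1']*(q**2).sum(1,keepdims=True))
    z=D[vv,uu][:,None]; return (np.hstack([q*z,z])-np.array(p['t']))@np.array(p['R']), im[vv,uu],uu,vv
if __name__=='__main__': 
    for w in sys.argv[1]: ang(w)
E
python3 ang.py LMR
```

```text
return _methods._mean(a, axis=axis, dtype=dtype,
  ret = ret.dtype.type(ret / rcount)
Traceback (most recent call last):
  File "ang.py", line 28, in <module>
    for w in sys.argv[1]: ang(w)
                          ~~~^^^
  File "ang.py", line 19, in ang
    print(W,'h',round(h,1),len(a),'rib n',len(t),'deg',np.median(t).round(1),np.percentile(t,[5,95]).round(1))
                                                                             ~~~~~~~~~~~~~^^^^^^^^^^
IndexError: index -1 is out of bounds for axis 0 with size 0
```

```bash
python3 - <<'E'
from ang import *
s=r.sense();print(s['contact_force'])
p=cams.camera_params('wrist'); im,d=cams.grab_frame('wrist')
for v in (200,230,262,270,278,284,300,320,340): print(v,im[v,322],d[v,322], box(atdepth(p,(322,v),d[v,322])[None],0,yaw,c0).round(1))
o,dr=ray(p,(322,278)); print(o)
E
```

```text
[-5.29342157 -5.15930721 10.99727493]
200 [59 61 65] 146.4146 [[42.9 69.5 97.3]]
230 [43 45 48] 135.87512 [[ 34.9  69.5 110.5]]
262 [46 48 50] 129.99263 [[ 26.2  69.6 119.1]]
270 [203 202 204] 120.71533 [[ 27.   69.6 128.5]]
278 [228 228 231] 120.95813 [[ 24.5  69.6 128.9]]
284 [231 233 237] 120.005806 [[ 23.1  69.6 130.3]]
300 [59 59 63] 127.62493 [[ 15.   69.6 124.7]]
320 [47 49 52] 125.22304 [[  9.8  69.6 128.6]]
340 [66 66 70] 127.56962 [[  2.2  69.6 128.3]]
[553.13565909 101.21441901 241.49258882]
```

Call:
drive_tool([
  [0, 0, 0, 0],
  [0, 0, 0, 0],
  [0, 0, 0, 0],
], force=20)

```text
clock: 5.93
eef_pos: [487.8, 84.3, 116.1]
tcp_rot: [3.141, 0.004, 0.249]
contact_force: [-6.0, -5.2, 11.3]
opening: 0.158
```

The horizontal load barely moves the wheel, which is at about 119°. The likely cause is the large pad overlap resisting pivoting. I'll let go and regrip higher on the rim, for less pad area and a longer lever.

Call:
drive_tool([
  [-0.2, 0, 0, 0],
  [-0.2, 0, 0, 0],
  [0, 0, 0, 0],
])

```text
clock: 6.18
eef_pos: [487.3, 84.1, 117.2]
tcp_rot: [3.141, -0.003, 0.249]
contact_force: [2.4, -1.0, 9.8]
opening: 0.158
```

Call:
drive_tool([
  [0, 0, 0, 0],
  [0, 0, 0, 0],
  [0, 0, 0, 0],
  [0, 0, -1.0, 0],
  [0, 0, -1.0, 0],
  [0, 0, 0, 0],
  [0, 0, 0, 0],
], jaw=0.6, force=30)

```text
clock: 6.77
eef_pos: [486.6, 84.1, 137.3]
tcp_rot: [3.141, -0.002, 0.249]
contact_force: [0.2, -1.1, 0.5]
opening: 0.4
```

```bash
cat > a2.py <<'E'
from ang import *
def ang(W):
    """axle height from bare rim points; rib angle from bright proud points"""
    y0={'L':70,'M':0,'R':-70}[W]; x0=-0.8
    p=cams.camera_params('wrist'); im,d=cams.grab_frame('wrist')
    P,C,u,v=loadall(im,d,p); Q=box(P,C,yaw,c0)
    m=(abs(Q[:,1]-y0)<5)&(abs(Q[:,0])<58)&(Q[:,2]>70); q=Q[m]; b=C[m].astype(int).min(1)
    dk=q[(b<100)]; 
    h=90.
    for k in (12,6,3,3):
        z=dk[:,2]-np.sqrt(np.clip(45**2-(dk[:,0]-x0)**2,0,None)); z=z[(abs(dk[:,0]-x0)<35)]; h=np.median(z[abs(z-h)<k])
    rr=np.hypot(q[:,0]-x0,q[:,2]-h); rb=q[(b>150)&(rr>48)&(rr<57)]
    t=np.degrees(np.arctan2(rb[:,2]-h,-(rb[:,0]-x0)))
    print(W,'h',round(h,1),'n',len(t),'deg',np.round(np.percentile(t,[10,50,90]),1) if len(t) else None)
if __name__=='__main__':
    s=r.sense(); print(s['clock'],s['eef_pos'],s['contact_force'].round(1))
    for w in sys.argv[1]: ang(w)
E
python3 a2.py LM
```

```text
6.7667 [486.60413776  84.08978205 137.2612308 ] [ 0.2 -1.1  0.5]
L h 91.1 n 524 deg [115.5 118.1 120.8]
M h 95.1 n 405 deg [86.6 89.  91.3]
```

Call:
drive_tool([
  [-0.2, 0, -0.05, 0],
  [0, 0, 0, 0],
  [0, 0, 0, 0],
  [0, 0, 0, 0],
  [0, 0, 0, 0],
], jaw=1)

```text
clock: 7.28
eef_pos: [483.6, 83.2, 136.5]
tcp_rot: [3.141, 0.001, 0.249]
contact_force: [-0.4, -2.7, -0.5]
opening: 0.153
```

Call:
drive_tool([
  [0, 0, 0.1, 0],
  [0, 0, 0.1, 0],
  [0, 0, 0.1, 0],
  [0, 0, 0.1, 0],
  [0, 0, 0, 0],
  [0, 0, 0, 0],
])

```text
clock: 7.78
eef_pos: [483.7, 83.3, 132.8]
tcp_rot: [3.141, 0.001, 0.249]
contact_force: [-3.8, -3.7, 5.8]
opening: 0.152
```

Call:
drive_tool([
  [0, 0, 0.1, 0],
  [0, 0, 0.1, 0],
  [0, 0, 0.1, 0],
  [0, 0, 0, 0],
  [0, 0, 0, 0],
])

```text
clock: 8.2
eef_pos: [483.7, 83.3, 130.1]
tcp_rot: [3.141, 0.001, 0.249]
contact_force: [-4.8, -4.3, 9.4]
opening: 0.156
```

Call:
drive_tool([
  [-0.1, 0, 0.1, 0],
  [0, 0, 0, 0],
  [0, 0, 0, 0],
])

```text
clock: 8.45
eef_pos: [483.5, 83.2, 129.4]
tcp_rot: [3.141, -0.001, 0.249]
contact_force: [-3.7, -3.6, 11.2]
opening: 0.158
```

Call:
drive_tool([
  [0.2, 0, 0, 0],
  [0.2, 0, 0, 0],
  [0, 0, 0, 0],
  [0, 0, 0, 0],
])

```text
clock: 8.78
eef_pos: [486.5, 84.0, 129.1]
tcp_rot: [3.141, 0.001, 0.249]
contact_force: [-5.4, -4.7, 10.7]
opening: 0.151
```

```bash
python3 a2.py L
```

```text
8.7833 [486.47983485  83.96727957 129.0787152 ] [-5.4 -4.7 10.7]
L h 83.8 n 555 deg [118.6 121.1 124. ]
```

Call:
drive_tool([
  [0.2, 0, 0.01, 0],
  [0.2, 0, 0.02, 0],
  [0, 0, 0, 0],
  [0, 0, 0, 0],
])

```text
clock: 9.17
eef_pos: [490.8, 85.1, 128.9]
tcp_rot: [3.141, 0.0, 0.249]
contact_force: [-4.0, -4.4, 10.0]
opening: 0.156
```

```bash
python3 a2.py L
```

```text
9.1667 [490.814031    85.07962759 128.89231407] [-4.  -4.4 10. ]
L h 84.4 n 551 deg [123.2 125.5 128.5]
```

Call:
drive_tool([
  [0, 0, 0.07, 0],
  [0.2, 0, 0.04, 0],
  [0.2, 0, 0.05, 0],
  [0.18, 0, 0.07, 0],
  [0, 0, 0, 0],
  [0, 0, 0, 0],
])

```text
clock: 9.72
eef_pos: [496.9, 86.6, 126.8]
tcp_rot: [3.141, -0.001, 0.249]
contact_force: [-3.4, -3.3, 10.2]
opening: 0.151
```

```bash
python3 a2.py L
```

```text
9.7167 [496.93318747  86.64276046 126.76908669] [-3.4 -3.3 10.2]
L h 84.0 n 555 deg [129.9 131.9 135.3]
```

Call:
drive_tool([
  [0, 0, 0.06, 0],
  [0.2, 0, 0.08, 0],
  [0.2, 0, 0.08, 0],
  [0, 0, 0, 0],
  [0, 0, 0, 0],
])

```text
clock: 10.18
eef_pos: [501.4, 87.8, 124.8]
tcp_rot: [3.141, -0.002, 0.249]
contact_force: [-2.0, -2.4, 12.2]
opening: 0.151
```

Call:
drive_tool([
  [0.2, 0, 0.09, 0],
  [0.2, 0, 0.1, 0],
  [0, 0, 0, 0],
  [0, 0, 0, 0],
])

```text
clock: 10.52
eef_pos: [505.3, 88.8, 122.9]
tcp_rot: [3.141, -0.002, 0.249]
contact_force: [-1.4, -3.3, 8.5]
opening: 0.155
```

```bash
python3 a2.py L
```

```text
10.5167 [505.27008805  88.76184296 122.90351133] [-1.4 -3.3  8.5]
L h 83.8 n 544 deg [139.7 141.1 144.8]
```

Call:
drive_tool([
  [0.2, 0, 0.12, 0],
  [0.2, 0, 0.13, 0],
  [0.1, 0, 0.07, 0],
  [0, 0, 0, 0],
  [0, 0, 0, 0],
])

```text
clock: 10.98
eef_pos: [510.3, 90.0, 119.8]
tcp_rot: [3.141, -0.003, 0.249]
contact_force: [-0.8, -3.1, 12.0]
opening: 0.156
```

```bash
python3 a2.py L
```

```text
10.9833 [510.32934696  90.03965806 119.77509603] [-0.8 -3.1 12. ]
L h 84.0 n 399 deg [146.1 147.  149.2]
```

Left reads about 147–149°. I'll let it go, back off upward and check.

Call:
drive_tool([
  [0, 0, 0, 0],
  [0, 0, 0, 0],
  [0, 0, 0, 0],
  [0, 0, -1.0, 0],
  [0, 0, -2.0, 0],
  [-1.0, 0, -3.0, 0],
  [-1.5, 0, -3.0, 0],
  [0, 0, 0, 0],
  [0, 0, 0, 0],
], jaw=0.6)

```text
clock: 11.78
eef_pos: [485.6, 83.9, 211.0]
tcp_rot: [3.141, -0.004, 0.249]
contact_force: [-0.8, 0.1, -0.2]
opening: 0.398
```

```bash
python3 a2.py LMR
```

```text
11.7833 [485.56693912  83.88221368 211.03991295] [-0.8  0.1 -0.2]
L h 91.1 n 163 deg [146.5 147.3 148.5]
M h 95.2 n 188 deg [86.3 88.7 90.9]
R h 88.6 n 173 deg [88.9 91.5 94. ]
```

Left is now at setting 5: it reads 147° and the axle is back at rest height. Next is the middle wheel.

Call:
drive_tool([
  [-0.1, 3.49, 0, 0],
  [-0.1, 3.49, 0, 0],
  [0, 0, 2.5, 0],
  [0, 0, 2.5, 0],
  [0, 0, 1.5, 0],
  [0, 0, 0.5, 0],
  [0, 0, 0, 0],
  [0, 0, 0, 0],
])

```text
clock: 12.6
eef_pos: [500.1, 15.6, 138.7]
tcp_rot: [-3.141, 0.001, 0.249]
contact_force: [-0.3, 0.9, 0.3]
opening: 0.399
```

Call:
drive_tool([
  [0, 0, 0, 0],
  [0, 0, 0, 0],
  [0, 0, 0, 0],
  [0, 0, 0, 0],
  [0, 0, 0, 0],
], jaw=1)

```text
clock: 13.02
eef_pos: [500.8, 15.5, 139.5]
tcp_rot: [3.141, -0.002, 0.249]
contact_force: [1.8, -2.1, -0.1]
opening: 0.154
```

Call:
drive_tool([
  [0, 0, 0.1, 0],
  [0, 0, 0.1, 0],
  [0, 0, 0.1, 0],
  [0, 0, 0.1, 0],
  [0, 0, 0, 0],
  [0, 0, 0, 0],
])

```text
clock: 13.52
eef_pos: [500.8, 15.5, 135.2]
tcp_rot: [3.141, -0.001, 0.249]
contact_force: [3.7, -3.7, 2.7]
opening: 0.157
```

Call:
drive_tool([
  [0, 0, 0.1, 0],
  [0, 0, 0.1, 0],
  [0, 0, 0.1, 0],
  [0, 0, 0.1, 0],
  [0, 0, 0, 0],
  [0, 0, 0, 0],
])

```text
clock: 14.02
eef_pos: [500.7, 15.5, 131.4]
tcp_rot: [3.141, -0.001, 0.249]
contact_force: [2.8, -2.4, 8.1]
opening: 0.158
```

Call:
drive_tool([
  [0, 0, 0.1, 0],
  [0, 0, 0.1, 0],
  [0, 0, 0, 0],
  [0, 0, 0, 0],
])

```text
clock: 14.35
eef_pos: [500.8, 15.5, 129.6]
tcp_rot: [3.141, -0.001, 0.249]
contact_force: [3.1, -3.5, 10.6]
opening: 0.153
```

Call:
drive_tool([
  [0, 0, 0.07, 0],
  [0, 0, 0, 0],
  [-0.2, 0, 0, 0],
  [-0.2, 0, 0, 0],
  [-0.1, 0, 0, 0],
  [0, 0, 0, 0],
  [0, 0, 0, 0],
])

```text
clock: 14.93
eef_pos: [497.6, 14.5, 129.5]
tcp_rot: [3.141, -0.005, 0.249]
contact_force: [6.2, -1.4, 9.9]
opening: 0.158
```

Call:
drive_tool([
  [-0.2, 0, 0.03, 0],
  [-0.2, 0, 0.03, 0],
  [0, 0, 0, 0],
  [0, 0, 0, 0],
])

```text
clock: 15.27
eef_pos: [493.4, 13.5, 128.8]
tcp_rot: [3.141, -0.005, 0.249]
contact_force: [6.0, -2.5, 10.5]
opening: 0.151
```

```bash
python3 a2.py ML
```

```text
15.2667 [493.42223278  13.52737636 128.78683386] [ 6.  -2.5 10.5]
M h 85.5 n 423 deg [78.9 81.6 83.6]
L h 91.2 n 547 deg [146.6 147.6 151.5]
```

Call:
drive_tool([
  [0, 0, 0.06, 0],
  [-0.2, 0, 0.04, 0],
  [-0.2, 0, 0.05, 0],
  [-0.2, 0, 0.06, 0],
  [-0.2, 0, 0.06, 0],
  [0, 0, 0, 0],
  [0, 0, 0, 0],
])

```text
clock: 15.95
eef_pos: [485.1, 11.4, 125.9]
tcp_rot: [3.141, -0.003, 0.249]
contact_force: [4.0, -2.3, 9.4]
opening: 0.151
```

```bash
python3 a2.py M
```

```text
15.95 [485.13169138  11.41072346 125.88561938] [ 4.  -2.3  9.4]
M h 85.6 n 634 deg [69.9 73.6 74.7]
```

Call:
drive_tool([
  [0, 0, 0.08, 0],
  [-0.2, 0, 0.09, 0],
  [-0.2, 0, 0.1, 0],
  [0, 0, 0, 0],
  [0, 0, 0, 0],
])

```text
clock: 16.42
eef_pos: [480.8, 10.3, 123.0]
tcp_rot: [3.141, -0.002, 0.249]
contact_force: [2.0, -3.9, 11.3]
opening: 0.157
```

Call:
drive_tool([
  [-0.2, 0, 0.11, 0],
  [-0.2, 0, 0.12, 0],
  [0, 0, 0, 0],
  [0, 0, 0, 0],
])

```text
clock: 16.75
eef_pos: [476.8, 9.3, 120.7]
tcp_rot: [3.141, -0.002, 0.249]
contact_force: [3.1, -3.1, 10.4]
opening: 0.152
```

```bash
python3 a2.py M
```

```text
16.75 [476.7764093    9.29509471 120.67213478] [ 3.1 -3.1 10.4]
M h 85.3 n 615 deg [59.8 63.3 64.2]
```

Middle is at about 62°, near setting 2. I'll release it, regrip at the top and go one more click.

Call:
drive_tool([
  [0, 0, 0, 0],
  [0, 0, 0, 0],
  [0, 0, 0, 0],
  [0, 0, -1.5, 0],
  [0, 0, -3.0, 0],
  [1.0, 0, -1.0, 0],
  [1.45, 0, 0, 0],
  [0, 0, 0, 0],
  [0, 0, 0, 0],
], jaw=0.6)

```text
clock: 17.55
eef_pos: [498.9, 15.6, 174.3]
tcp_rot: [-3.141, 0.002, 0.249]
contact_force: [-0.9, -0.0, -0.6]
opening: 0.401
```

```bash
python3 a2.py LMR
```

```text
17.55 [498.88674292  15.58045829 174.30652367] [-0.9 -0.  -0.6]
L h 91.2 n 312 deg [146.5 147.7 151.6]
M h 95.2 n 324 deg [60.2 62.7 63.8]
R h 88.6 n 262 deg [89.2 91.6 94. ]
```

Call:
drive_tool([
  [0.1, 0, 1.5, 0],
  [0, 0, 1.5, 0],
  [0, 0, 0.5, 0],
  [0, 0, 0, 0],
])

```text
clock: 18.03
eef_pos: [498.8, 15.5, 138.4]
tcp_rot: [-3.141, 0.004, 0.249]
contact_force: [-0.6, -0.6, 0.2]
opening: 0.401
```

Call:
drive_tool([
  [0, 0, 0, 0],
  [0, 0, 0, 0],
  [0, 0, 0, 0],
  [0, 0, 0, 0],
  [0, 0, 0, 0],
], jaw=1)

```text
clock: 18.45
eef_pos: [500.7, 15.4, 140.3]
tcp_rot: [3.141, -0.0, 0.249]
contact_force: [0.1, -3.9, 0.2]
opening: 0.157
```

Call:
drive_tool([
  [0, 0, 0.1, 0],
  [0, 0, 0.1, 0],
  [0, 0, 0.1, 0],
  [0, 0, 0.1, 0],
  [0, 0, 0, 0],
  [0, 0, 0, 0],
])

```text
clock: 18.95
eef_pos: [500.7, 15.5, 136.0]
tcp_rot: [3.141, -0.0, 0.249]
contact_force: [-1.1, -5.7, 3.3]
opening: 0.154
```

Call:
drive_tool([
  [0, 0, 0.1, 0],
  [0, 0, 0.1, 0],
  [0, 0, 0.1, 0],
  [0, 0, 0.1, 0],
  [0, 0, 0, 0],
  [0, 0, 0, 0],
])

```text
clock: 19.45
eef_pos: [500.7, 15.5, 132.4]
tcp_rot: [3.141, -0.0, 0.249]
contact_force: [-2.9, -4.6, 7.0]
opening: 0.156
```

Call:
drive_tool([
  [0, 0, 0.1, 0],
  [0, 0, 0.05, 0],
  [0, 0, 0, 0],
  [0, 0, 0, 0],
])

```text
clock: 19.78
eef_pos: [500.7, 15.5, 131.0]
tcp_rot: [3.141, -0.0, 0.249]
contact_force: [-3.1, -3.8, 9.7]
opening: 0.153
```

Call:
drive_tool([
  [0, 0, 0.07, 0],
  [0, 0, 0.06, 0],
  [0, 0, 0, 0],
  [-0.2, 0, 0, 0],
  [-0.2, 0, 0, 0],
  [-0.2, 0, 0, 0],
  [0, 0, 0, 0],
])

```text
clock: 20.37
eef_pos: [499.1, 14.9, 131.2]
tcp_rot: [3.141, -0.01, 0.248]
contact_force: [6.3, 0.2, 10.0]
opening: 0.156
```

Call:
drive_tool([
  [-0.2, 0, 0.03, 0],
  [-0.2, 0, 0.03, 0],
  [0, 0, 0, 0],
  [0, 0, 0, 0],
])

```text
clock: 20.7
eef_pos: [494.9, 13.8, 130.5]
tcp_rot: [3.141, -0.009, 0.248]
contact_force: [6.4, -0.5, 9.4]
opening: 0.156
```

```bash
python3 a2.py M
```

```text
20.7 [494.92049974  13.81627742 130.47613324] [ 6.4 -0.5  9.4]
M h 86.1 n 486 deg [53.7 56.8 58. ]
```

Call:
drive_tool([
  [0, 0, 0.07, 0],
  [0, 0, 0.06, 0],
  [-0.2, 0, 0.04, 0],
  [-0.2, 0, 0.05, 0],
  [-0.2, 0, 0.06, 0],
  [-0.2, 0, 0.06, 0],
  [-0.1, 0, 0.03, 0],
  [0, 0, 0, 0],
  [0, 0, 0, 0],
])

```text
clock: 21.5
eef_pos: [485.4, 11.4, 126.5]
tcp_rot: [3.141, -0.007, 0.249]
contact_force: [3.7, -1.2, 10.7]
opening: 0.15
```

Call:
drive_tool([
  [-0.2, 0, 0.09, 0],
  [-0.2, 0, 0.1, 0],
  [0, 0, 0, 0],
  [0, 0, 0, 0],
])

```text
clock: 21.83
eef_pos: [481.3, 10.4, 124.5]
tcp_rot: [3.141, -0.007, 0.248]
contact_force: [1.8, -1.5, 11.8]
opening: 0.156
```

```bash
python3 a2.py M
```

```text
21.8333 [481.29438451  10.39311391 124.50305926] [ 1.8 -1.5 11.8]
M h 85.3 n 381 deg [39.9 41.1 42.2]
```

Call:
drive_tool([
  [-0.2, 0, 0.11, 0],
  [-0.2, 0, 0.12, 0],
  [-0.2, 0, 0.12, 0],
  [0, 0, 0, 0],
  [0, 0, 0, 0],
])

```text
clock: 22.3
eef_pos: [475.0, 8.8, 120.8]
tcp_rot: [3.141, -0.005, 0.249]
contact_force: [1.7, -2.3, 9.4]
opening: 0.151
```

```bash
python3 a2.py M
```

```text
22.3 [474.99853462   8.80803769 120.76690579] [ 1.7 -2.3  9.4]
M h 85.7 n 339 deg [31.9 32.9 33.6]
```

Middle is at 33°. I'll release it, back off and traverse above the right wheel.

Call:
drive_tool([
  [0, 0, 0, 0],
  [0, 0, 0, 0],
  [0, 0, 0, 0],
  [0, 0, -1.5, 0],
  [0, 0, -3.0, 0],
  [1.0, 0, -3.0, 0],
  [1.6, 0, -1.5, 0],
  [0, 0, 0, 0],
  [0, 0, 0, 0],
], jaw=0.6)

```text
clock: 23.1
eef_pos: [498.1, 15.2, 209.6]
tcp_rot: [-3.142, -0.001, 0.249]
contact_force: [-0.8, 0.2, -0.3]
opening: 0.401
```

```bash
python3 a2.py LMR
```

```text
23.1 [498.0812848   15.19749432 209.62380999] [-0.8  0.2 -0.3]
L h 91.2 n 188 deg [146.3 147.4 149.8]
M h 95.2 n 164 deg [30.3 32.1 33. ]
R h 88.7 n 209 deg [89.  91.6 94.1]
```

Call:
drive_tool([
  [0.16, 3.49, 0, 0],
  [0.16, 3.49, 0, 0],
  [0, 0, 2.5, 0],
  [0, 0, 2.5, 0],
  [0, 0, 1.7, 0],
  [0, 0, 1.0, 0],
  [0, 0, 0, 0],
  [0, 0, 0, 0],
])

```text
clock: 23.92
eef_pos: [517.2, -51.8, 131.8]
tcp_rot: [-3.141, 0.002, 0.249]
contact_force: [0.1, -0.2, 0.3]
opening: 0.401
```

Call:
drive_tool([
  [0, 0, 0, 0],
  [0, 0, 0, 0],
  [0, 0, 0, 0],
  [0, 0, 0, 0],
  [0, 0, 0, 0],
], jaw=1)

```text
clock: 24.33
eef_pos: [518.6, -52.2, 133.1]
tcp_rot: [3.141, -0.002, 0.249]
contact_force: [1.3, -3.7, -0.2]
opening: 0.156
```

Call:
drive_tool([
  [0, 0, 0.1, 0],
  [0, 0, 0.1, 0],
  [0, 0, 0.1, 0],
  [0, 0, 0, 0],
  [0, 0, 0, 0],
])

```text
clock: 24.75
eef_pos: [518.6, -52.1, 129.7]
tcp_rot: [3.141, -0.001, 0.249]
contact_force: [1.8, -4.0, 5.9]
opening: 0.157
```

Call:
drive_tool([
  [0, 0, 0.1, 0],
  [0, 0, 0.1, 0],
  [0, 0, 0.05, 0],
  [0, 0, 0, 0],
  [0, 0, 0, 0],
])

```text
clock: 25.17
eef_pos: [518.6, -52.2, 127.5]
tcp_rot: [3.141, -0.001, 0.249]
contact_force: [0.5, -3.8, 7.8]
opening: 0.155
```

Call:
drive_tool([
  [0, 0, 0.1, 0],
  [0, 0, 0, 0],
  [0, 0, 0, 0],
])

```text
clock: 25.42
eef_pos: [518.7, -52.2, 126.6]
tcp_rot: [3.141, -0.001, 0.249]
contact_force: [0.3, -3.5, 9.7]
opening: 0.153
```

Call:
drive_tool([
  [0, 0, 0.06, 0],
  [0, 0, 0.06, 0],
  [0, 0, 0, 0],
  [0.2, 0, 0, 0],
  [0.2, 0, 0, 0],
  [0, 0, 0, 0],
  [0, 0, 0, 0],
])

```text
clock: 26.0
eef_pos: [520.6, -51.7, 124.9]
tcp_rot: [3.141, 0.003, 0.249]
contact_force: [-5.5, -8.6, 11.6]
opening: 0.152
```

Call:
drive_tool([
  [0.2, 0, 0.02, 0],
  [0.2, 0, 0.03, 0],
  [0, 0, 0, 0],
  [0, 0, 0, 0],
])

```text
clock: 26.33
eef_pos: [524.8, -50.6, 124.5]
tcp_rot: [3.141, 0.002, 0.249]
contact_force: [-4.3, -6.8, 10.8]
opening: 0.153
```

```bash
python3 a2.py R
```

```text
26.3333 [524.79536304 -50.61694111 124.45718684] [-4.3 -6.8 10.8]
R h 80.7 n 446 deg [ 95.9  98.2 100.4]
```

Call:
drive_tool([
  [0, 0, 0.03, 0],
  [0.2, 0, 0.04, 0],
  [0.2, 0, 0.05, 0],
  [0.2, 0, 0.06, 0],
  [0.2, 0, 0.06, 0],
  [0, 0, 0, 0],
  [0, 0, 0, 0],
])

```text
clock: 26.97
eef_pos: [533.2, -48.5, 122.2]
tcp_rot: [3.141, 0.001, 0.249]
contact_force: [-2.2, -4.9, 10.1]
opening: 0.159
```

Call:
drive_tool([
  [0.2, 0, 0.09, 0],
  [0.2, 0, 0.1, 0],
  [0, 0, 0, 0],
  [0, 0, 0, 0],
])

```text
clock: 27.3
eef_pos: [537.3, -47.5, 120.4]
tcp_rot: [3.141, 0.0, 0.249]
contact_force: [-1.4, -5.5, 10.4]
opening: 0.157
```

```bash
python3 a2.py R
```

```text
27.3 [537.26818252 -47.45935428 120.36053021] [-1.4 -5.5 10.4]
R h 81.0 n 500 deg [109.6 112.1 114.5]
```

Call:
drive_tool([
  [0.2, 0, 0.13, 0],
  [0.2, 0, 0.13, 0],
  [0.2, 0, 0.13, 0],
  [0, 0, 0, 0],
  [0, 0, 0, 0],
])

```text
clock: 27.77
eef_pos: [543.5, -45.9, 116.6]
tcp_rot: [3.141, -0.0, 0.249]
contact_force: [-1.1, -4.9, 12.1]
opening: 0.151
```

```bash
python3 a2.py R
```

```text
27.7667 [543.52868528 -45.88048514 116.62990794] [-1.1 -4.9 12.1]
R h 81.1 n 517 deg [117.5 119.9 122.3]
```

Right is at 120°. Release and back off.

Call:
drive_tool([
  [0, 0, 0, 0],
  [0, 0, 0, 0],
  [0, 0, 0, 0],
  [0, 0, -1.5, 0],
  [0, 0, -3.0, 0],
  [-1.0, 0, -3.0, 0],
  [-1.6, -3.0, -3.5, 0],
  [0, -3.5, -2.0, 0],
  [0, 0, 0, 0],
  [0, 0, 0, 0],
  [0, 0, 0, 0],
], jaw=0.6)

```text
clock: 28.73
eef_pos: [504.9, 7.4, 240.3]
tcp_rot: [-3.142, 0.001, 0.25]
contact_force: [-0.7, -0.1, -0.3]
opening: 0.399
```

```bash
python3 a2.py LMR; python3 - <<'E'
from h import *
im,d=cams.grab_frame('wrist'); cv2.imwrite('pics/end.png',im[:,:,::-1])
E
```

```text
28.7333 [504.93166939   7.42562126 240.31652323] [-0.7 -0.1 -0.3]
L h 91.3 n 123 deg [146.4 147.3 148.5]
M h 95.2 n 121 deg [30.8 31.9 32.9]
R h 88.6 n 180 deg [116.9 118.9 121.9]
```

View pics/end.png

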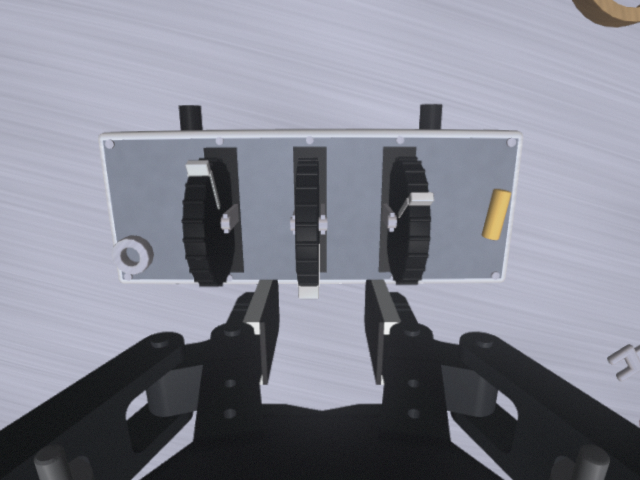

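The final view shows the ribs at (199,170), (309,290) and (420,199), matching settings 5, 1 and 4. The collar (132,256) and spacer (497,215) have not moved, and the gripper is clear. Handing in.

```bash
python3 -c "
from rig import job; print(job.sign_off())"
```

```text
the job is handed in; nothing more can be done
None
```

I set the wheels to 5-1-4 and handed the job in at about 29 s of the 64 s; sign-off gives no verdict. I pinched each wheel near the top of its rim, pushed it down to about 10–12 N and turned it along its arc. The left wheel went from 4 to 5, the middle from 3 to 1 in two one-click strokes, and the right from 3 to 4.

**Last checks:** the wrist camera read the ribs at 147°, 32° and 119°, against targets of 150°, 30° and 120°. That is within 3°, about the error of the measurement. All three axles were back at the rest heights I first measured (91, 95 and 89 mm), so they had sprung up. The gripper was clear and the wrist force was near zero. The collar and spacer looked unmoved; I did not check the other bystanders again.

**What went wrong or stayed uncertain:**
- **First grip:** my first grip on the left wheel overlapped it too far and would not turn it under about 7 N sideways. I let go and regripped higher.
- **Peak push:** the highest vertical reading was about 13 N, briefly, during that first grip. Readings were noisy by about 1 N.

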